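# Close the leaf jig and pin it

### The job

Swing the hinged leaf of the jig right down over the disc, then take the slim pin with the square grip out of the wooden stand and push it through the sloping eye of the leaf into the lug beneath, fully home until its collar sits on the leaf. Leave the leaf shut, and leave the stubby round-headed pin where it is in the stand.

Things in the scene. Friction and masses are not known exactly. Their poses are not given: they have to be found in the camera images.
- jig: Fixed bench jig: dark steel base plate 170 x 124 x 12 mm, nest block on it (x -28 to 44, top z 56 mm) with a gilt disc, hinged steel leaf above. Origin on the worktop; z up; -x is the front (pin side, turned to the robot's right, -y of the world, within 0.3 rad). The leaf's hinge axis runs along y at x = 62, z = 66 mm between posts at y = +-52 mm (tops at z 74 mm).
- leaf (a joint): Leaf hinge angle, rad: 0 = shut and level (end stop), grows to 1.2 as its front swings up. Stiff: it stays where left; 1 to 4 N down on its front bar moves it. A window frame 92 mm wide, 8 mm thick, mid-plane on the hinge axis, reaching 121 mm forward of it, then a tab 36 x 36 x 10 mm sloping 30 degrees down to the front with the eye through it (to 149 mm).
- leaf_press (a point): Point to press on: middle of the upper face of the leaf's solid front bar (33 x 92 mm), 104 mm forward of the hinge axis and 4 mm above the leaf's mid-plane. Moves with the leaf.
- leaf_eye (a point): Centre of the eye at the upper face of the leaf's sloping tab: a round hole 13 mm across with a 2 mm chamfer, through 10 mm of steel. With the leaf shut it lies on the lug's bore axis, 28 mm from lug. Its frame's axes are the leaf's, not the bore's.
- lug: Fixed sloping lug under the leaf's tab, 40 x 44 x 16 mm, through bore 12 mm. Origin: bore centre at its lower face. Its z is the bore axis, up and out, leaning 30 degrees from vertical to the jig's front; its y is the jig's y. Lug's upper face at z = 16 mm; the shut leaf's tab from z = 18 to 28 mm. Free space below for the pin's nose.
- lock_pin: Slim steel pin with square grip, loose, 50 to 100 g. Origin: centre of its collar's underside; z along the pin to the grip. Below: shaft 9 mm across, 46 mm long, last 7 mm tapered. Above: collar 26 mm across, 4 mm thick; grip 16 x 16 mm from z = 10 to 46 mm, flats facing x and y. Starts upright in a stand hole, collar on its top. Home in the jig: origin at z = 28 mm of lug.
- pin_nose (a point): The nose of the slim pin, 46 mm below its collar's underside.
- stub_pin: The stubby steel pin with round mushroom head (head 28 mm across, top 33 mm above the collar; shaft 15 mm across, 30 mm long, too thick for the jig). Origin: centre of the collar's underside. Stays in the other hole of the stand.
- pin_stand: Fixed wooden stand 60 x 130 x 62 mm (x, y, z), open at front and back. Origin on the worktop under its centre. Two holes of 18 mm in its top at y = -32 and +32 mm hold the two pins. At the back between stand and jig a fixed polishing machine with a hood and pipe rises above 0.35 m (from world x = 0.60 m on): carry things past in front of it.

How it is judged (in metres and radians):
On the way, in this order (a step that is already met when the one before it is completed fails the run):
1. the leaf is swung shut (within 0.04 rad) while the slim pin is not yet in the jig (value of joint leaf below 0.04 rad and distance between lock_pin and lug above 0.08 m), for 0.2 s.
2. with the leaf shut, the slim pin's nose is in the lug's bore (value of joint leaf below 0.05 rad and z of pin_nose in the frame of lug between -0.022 and 0.012 m and angle between the z axis of lock_pin and the z axis of lug, either way round below 0.2 rad and x of pin_nose in the frame of lug between -0.006 and 0.006 m and y of pin_nose in the frame of lug between -0.006 and 0.006 m), for 0.1 s.
At the end, for the whole second after the job is handed in: The leaf is shut (hinge within 0.04 rad of its stop); the slim pin stands in the bore along its axis (within 0.15 rad, 6 mm sideways) with its collar within 3.5 mm of the leaf's tab, at rest and released; the stubby pin is still in its hole in the stand (within 25 mm) (value of joint leaf below 0.04 rad and z of lock_pin in the frame of lug between 0.024 and 0.0315 m and angle between the z axis of lock_pin and the z axis of lug, either way round below 0.15 rad and x of lock_pin in the frame of lug between -0.006 and 0.006 m and y of lock_pin in the frame of lug between -0.006 and 0.006 m and linear speed of lock_pin below 0.02 m/s and distance of stub_pin from where it was at the start of the episode below 0.025 m); the robot touches nothing.
It fails at once if the stubby pin is pulled out of the stand or carried off (moved more than 30 mm) (distance of stub_pin from where it was at the start of the episode above 0.03 m).
It also fails if it takes over 64 s, if anything falls off the work surface, if the arm or the gripper's body presses on something with over 40 N, if the wrist force passes 120 N, or if a joint passes its speed limit or range.

### The arm

A 6-joint arm with a two-finger parallel gripper is mounted at the origin on a cart in front of the work surface, level with it; the furniture and walls round the work are solid. World frame = base frame: x ahead of the robot, y to its left, z up, the work surface at z = 0. Lengths are in m, angles in degrees, forces in N, time in s.
With the tool pointing down it reaches from about 0.3 to 0.75 m from the base axis. Payload 8.5 kg.
Tool frame: the origin (TCP) lies midway between the tips of the shut fingers; the grasp point (between the pads) lies 19 mm behind it; z points along the fingers, y is the line along which they close (so a half turn about z gives the same grasp; the last joint's range is limited). The gripper opens to 85 mm and grips with 20 to 120 N. Pads are 22 mm wide; open, the fingers measure 114 mm over their backs; the gripper's body (76 mm by 85 mm) begins 54 mm behind the grasp point. The pads swing forward as they close: fully open they stand 13 mm farther back than shut.
Start: joints at [59.628, 21.807, 74.336, -0, 83.858, -12.336], TCP at [0.17, 0.523, 0.231] pointing down, gripper open.
Joint ranges: [-178.18, 178.18], [-50.72, 133.34], [12.68, 142.11], [-81.47, 261.47], [9.98, 163.14], [-165.26, 165.26]. Speed limits (degrees/s): [136.94, 136.94, 180, 180, 180, 180].

### API

Orientations are given as a 3x3 rotation matrix whose columns are the frame's x, y, z axes.
In Python, from rig import monitor, optics, close_job, models gives the robot as it stands.
- The arm moves only by the tool step_arm, never from a script. Its arguments are lists of equal length, an entry for each row: "fingers": the closure, from -1 (fully open) to 1 (shut); "travel": the shift along the tool's x, y, z scaled (see below), a list of three; "twist": the turn about the tool's z scaled (see below). In form: {"fingers": [fingers, ...], "travel": [[tx, ty, tz], ...], "twist": [twist, ...]}. A call has 1 to 10 rows; each row shifts and turns the commanded pose from where the row before left it, along the tool's axes as they then stand; what a row does not reach is not made up. The controller multiplies each number of a shift by 100 mm and each number of a turn by pi rad. A row lasts 1/8 s, in which the tool goes at most 62.5 mm and 10.7 degrees, less where a joint would pass 70% of its speed; a pose out of reach is approached as far as the arm can. A call with a number of a shift or a turn outside -1 to 1 is refused whole. A call with a gripper value outside its range is refused whole. The fingers move at their own pace and stop on an object; "force" is the grip in N (left out, the last holds). Time passes only in rows, so rows that do not move let the fingers close. It gives the time, the measured TCP pose, the force, the opening and the grip force at its end, in the units of the state.
- monitor.observe(): the state, without advancing time (a new reading comes with each control period).
- optics.get_image(name): name is "side" or "top"; returns (picture, depth): 420x560x3 uint8, blue, green, red; 420x560 float32, m along the optical axis (not along the pixel's ray), 0 where there is no reading.
- optics.get_calibration(name): a dict with "vertical_fov" (degrees; the focal length in pixels is half the picture's height over the tangent of half this angle, whatever the lens; pixels are square), "cx", "cy" (the principal point, pixels), "world_from_camera" (4x4, takes a point from camera to world coordinates). Camera axes: x right, y up, looking along -z (the intrinsics and any distortion apply to the point x, -y, -z); pixel columns grow to the right and rows downward; lengths in m; the calibration is good to about 2 mm. A picture is of the moment at which its call begins. get_calibration takes no time and is no camera call.
- close_job(): hands the job in; it is judged then, once.
Trained networks look in the newest picture that a camera, given by its name, has taken for a name from the list of things; names that differ only in an ending like _2 or _b are one class to them, and where a whole thing is asked for, a point or a joint stands for the part that bears it (a point fixed in the world has none). Each returns a list of dicts, best first, with "confidence" (0 to 1); they miss things now and then, are a little off and sometimes report something else, mostly with a low value. They report only what shows in the picture. A call takes as long as a camera call.
- models.trace(camera, query): "mask" (420x560 bool, what is visible of it) and "point" ([column, row] in pixels, amid what is visible of it).
- models.landmark_of(camera, query): "point" ([column, row] in pixels: a listed point, or the origin of a listed thing).
The state is a dict: "time_s": time; "q": joint angles; "qvel": joint speeds; "joint_efforts": joint torques, N m; "position": TCP position; "tool_rot": TCP orientation; "ft_force": force on the tool from outside, world axes, zero at the start; "wrist_torque": the same for the moment, N m; "grip_width": finger opening in m; "gripper_force": force on a finger pad.
Only numpy, scipy, OpenCV 4.12 (cv2) and the standard library are available. Lean on these libraries where they do the work, as an engineer would, in place of code of your own. Each camera call takes 0.05 s, during which the arm holds its last target. There are 200 camera calls.

## Working session

There is one attempt and no reset: what is moved stays moved. The work goes in short steps, Python scripts to look and compute and a tool call to move; the robot and the scene stay as the last step left them, time stands still between calls to the robot, and variables do not carry over. Pictures are saved under pics/ and viewed, at most 12 in all, crops included, and the job is handed in when it is done.

Besides the shell and the picture viewer there is one more tool, called after "Request:" in YAML: its name, and indented under it one key for each argument. step_arm: Moves the arm, as the interface text tells. Its arguments: {"type":"object","properties":{"fingers":{"type":"array","items":{"type":"number"}},"travel":{"type":"array","items":{"type":"array","items":{"type":"number"}}},"twist":{"type":"array","items":{"type":"number"}},"force":{"type":"number"}},"required":["fingers","travel","twist"]}

```bash
mkdir -p pics; ls
cat > h.py <<'E'
import numpy as np, cv2
from rig import monitor, optics, close_job, models
np.set_printoptions(precision=4,suppress=True)
def ray(cam,px):
    c=optics.get_calibration(cam); f=210/np.tan(np.radians(c["vertical_fov"])/2)
    T=np.array(c["world_from_camera"]); d=np.array([(px[0]-c["cx"])/f,-(px[1]-c["cy"])/f,-1.])
    return T[:3,3],T[:3,:3]@d
def pix(cam,P):
    c=optics.get_calibration(cam); f=210/np.tan(np.radians(c["vertical_fov"])/2)
    T=np.array(c["world_from_camera"]); p=T[:3,:3].T@(np.array(P)-T[:3,3])
    return np.array([c["cx"]+f*p[0]/-p[2],c["cy"]+f*p[1]/p[2]])
def at(cam,px,depth):
    o,d=ray(cam,px); u,v=int(round(px[0])),int(round(px[1])); w=depth[max(v-2,0):v+3,max(u-2,0):u+3]; w=w[w>0]
    return o+d*np.median(w) if len(w) else None
def tri(p1,p2):
    (a,u),(b,v)=ray("side",p1),ray("top",p2); u=u/np.linalg.norm(u); v=v/np.linalg.norm(v)
    s=np.linalg.lstsq(np.c_[u,-v],b-a,rcond=None)[0]; A=a+u*s[0];B=b+v*s[1]
    return (A+B)/2,np.linalg.norm(A-B)
E
python3 - <<'E'
from h import *
s=monitor.observe(); print(s)
for cam in("side","top"):
    im,d=optics.get_image(cam); cv2.imwrite(f"pics/{cam}0.png",im); np.save(f"{cam}0.npy",d)
    print(cam,{k:v for k,v in optics.get_calibration(cam).items()})
    for q in("jig","leaf","leaf_press","leaf_eye","lug","lock_pin","pin_nose","stub_pin","pin_stand"):
        for r in models.landmark_of(cam,q)[:2]: print(cam,q,np.round(r["point"],1),round(r["confidence"],2),at(cam,r["point"],d))
E
```

```text
pics
{'time_s': 0.0, 'q': array([ 59.63  ,  21.8435,  74.3859,   0.0003,  83.8576, -12.3355]), 'qvel': array([-0.0045,  0.009 , -0.0375,  0.0052, -0.0999,  0.0019]), 'joint_efforts': array([  0.0002, -44.8452, -23.1282,  -0.0002,   0.0046,   0.    ]), 'position': array([0.1701, 0.5227, 0.2307]), 'tool_rot': array([[-0.9509,  0.3096, -0.0008],
       [ 0.3096,  0.9509, -0.0013],
       [ 0.0003, -0.0015, -1.    ]]), 'ft_force': array([-1.1734,  0.4654,  0.935 ]), 'wrist_torque': array([ 0.011 , -0.0419,  0.0752]), 'gripper_force': 0.0, 'grip_width': 0.08536175685374833}
side {'vertical_fov': 50.133230755476404, 'cx': 273.65372721456595, 'cy': 204.79625136704732, 'world_from_camera': array([[-0.9892,  0.1113, -0.0952,  0.461 ],
       [-0.1448, -0.6448,  0.7505,  0.7856],
       [ 0.0221,  0.7562,  0.6539,  0.7204],
       [ 0.    ,  0.    ,  0.    ,  1.    ]])}
side jig [271.3 190.1] 0.94 [ 0.5752 -0.0609  0.0293]Traceback (most recent call last):
  File "<stdin>", line 7, in <module>
ValueError: it knows: jig, leaf_eye, leaf_press, lock_pin, lug, pin_nose, pin_stand, stub_pin
```

```bash
python3 -c "
import cv2
" ; ls pics
```

```text
side0.png
```

Run:
```python
from h import *
for cam in("side","top"):
    im,d=optics.get_image(cam); cv2.imwrite(f"pics/{cam}0.png",im); np.save(f"{cam}0.npy",d)
    if cam=="top":print(optics.get_calibration(cam))
    for q in("jig","leaf_press","leaf_eye","lug","lock_pin","pin_nose","stub_pin","pin_stand"):
        for r in models.landmark_of(cam,q)[:2]: print(cam,q,np.round(r["point"],1),round(r["confidence"],2),at(cam,r["point"],d))
```

```text
side jig [269.6 186.8] 0.78 [ 0.5795 -0.0607  0.0392]
side leaf_press [273.7 139.2] 0.78 [ 0.5783 -0.1043  0.1478]
side leaf_eye [270.8 127.8] 0.65 [ 0.5878 -0.1193  0.1687]
side lug [269.1 164.7] 0.72 [ 0.5902 -0.1197  0.062 ]
side lock_pin [294.  266.5] 0.81 [0.4906 0.2203 0.0803]
side stub_pin [290. 296.] 0.77 [0.4904 0.2821 0.0703]
side pin_stand [289.1 301.5] 0.83 [0.4909 0.2891 0.0633]
{'vertical_fov': 56.75625801379598, 'cx': 283.54317651104185, 'cy': 205.29365580996293, 'world_from_camera': array([[ 0.0746,  0.9769, -0.2004,  0.3877],
       [-0.9972,  0.0727, -0.0167,  0.0633],
       [-0.0017,  0.2011,  0.9796,  0.9092],
       [ 0.    ,  0.    ,  0.    ,  1.    ]])}
top jig [360.2 210.6] 0.66 [ 0.5624 -0.0935  0.0581]
top leaf_press [374.7 191.6] 0.87 [ 0.5846 -0.1042  0.1499]
top leaf_press [388.4 200.8] 0.47 [ 0.5892 -0.1553  0.0594]
top leaf_eye [220.6 234.1] 0.64 [0.4862 0.2101 0.064 ]
top lug [391.1 199.6] 0.77 [ 0.5924 -0.1613  0.0592]
top lock_pin [219.1 230.6] 0.67 [0.4897 0.2086 0.0955]
top stub_pin [191.8 234.9] 0.72 [0.4774 0.2672 0.0863]
top stub_pin [390.9 188. ] 0.29 [ 0.6196 -0.1608  0.0576]
top pin_stand [209.6 236.6] 0.85 [0.4794 0.2343 0.0603]
```

View pics/side0.png

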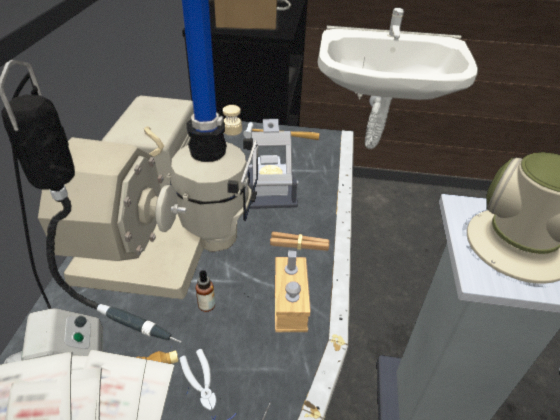

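View pics/top0.png

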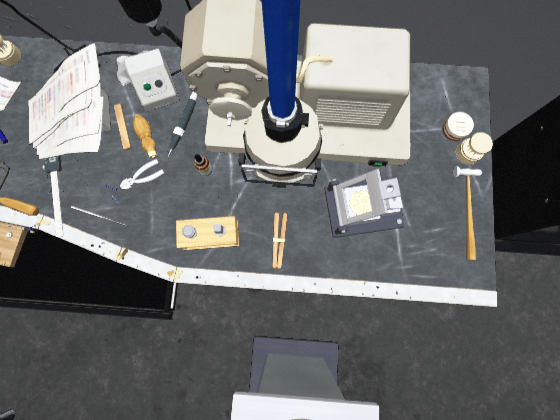

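Run:
```python
import cv2,numpy as np
im=cv2.imread("pics/top0.png")
a=cv2.resize(im[165:245,315:415],None,fx=5,fy=5,interpolation=cv2.INTER_CUBIC)
b=cv2.resize(im[205:265,170:250],None,fx=3.75,fy=3.75,interpolation=cv2.INTER_CUBIC)
s=cv2.imread("pics/side0.png")
c=cv2.resize(s[245:325,265:320],None,fx=5,fy=5,interpolation=cv2.INTER_CUBIC)[:400]
out=np.zeros((400,500+300,3),np.uint8);out[:,:500]=a;out[:225,500:]=b
out=out
cv2.imwrite("pics/c1.png",out)
```

```text
(no output)
```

View pics/c1.png

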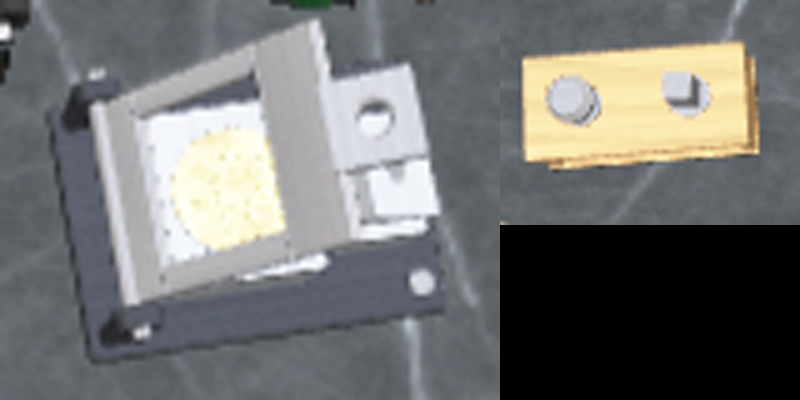

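```bash
cat > fit.py <<'E'
from h import *
from scipy.optimize import least_squares
def jp(p,X):
    x,y,a=p[:3]; c,s=np.cos(a),np.sin(a)   # a: yaw of jig x axis from world +y
    ex=np.array([-s,c,0]);ey=np.array([-c,-s,0]); return np.array([x,y,0])+ex*X[0]+ey*X[1]+np.array([0,0,X[2]])
def leaf(p,f,yy,h):
    c,s=np.cos(p[3]),np.sin(p[3]); return jp(p,(.062-f*c+h*s,yy,.066+f*s+h*c))
E
python3 - <<'E'
from fit import *
g=lambda X,Y:np.array([315+X/5,165+Y/5])-.4
obs=[("P",(.085,.062,.012),g(95,360)),("P",(-.085,.062,.012),g(442,312)),("P",(.085,-.062,.012),g(50,115)),
("L",(.121,-.046,.004),g(318,18)),("L",(.121,.046,.004),g(352,240))]
def res(p):
    return np.concatenate([pix("top",jp(p,X) if k=="P" else leaf(p,*X))-o for k,X,o in obs])
r=least_squares(res,[.57,-.07,0,.8],loss="soft_l1"); p=r.x
print(p,res(p).reshape(-1,2)); print("press",leaf(p,.104,0,.004),"front corner",leaf(p,.121,0,.004))
print(pix("side",leaf(p,.104,0,.004)),pix("top",leaf(p,.104,0,.004)))
np.save("jig.npy",p)
for cam in("top","side"):
    d=np.load(cam+"0.npy")
    for q in((.104,0,.004),(.104,.03,.004),(.104,-.03,.004)):
        P=leaf(p,*q); print(cam,P,at(cam,pix(cam,P),d))
# stand
d=np.load("top0.npy")
q=lambda X,Y:np.array([170+(X-500)/3.75,205+Y/3.75])-.4
for n,(X,Y),z in [("grip top",(679,83),.108),("stub head",(572,97),.095),("c",(524,57),.062),("c",(742,41),.062),("c",(527,163),.062),("c",(745,147),.062)]:
    o,dd=ray("top",q(X,Y)); print(n,at("top",q(X,Y),d),o+dd*(z-o[2])/dd[2])
print(tri([294,266.5],[219.1,230.6]))
E
```

```text
[ 0.5831 -0.1108  0.2099  0.9729] [[-0.9203  0.4704]
 [ 1.8034  0.2465]
 [-0.2588 -1.9377]
 [-0.9114 -0.3284]
 [ 0.9786  0.458 ]]
press [ 0.5817 -0.1042  0.1542] front corner [ 0.5837 -0.1136  0.1683]
[272.3236 136.7731] [375.1326 192.5072]
top [ 0.5817 -0.1042  0.1542] [ 0.5829 -0.1052  0.1495]
top [ 0.5523 -0.1104  0.1542] [ 0.5533 -0.1115  0.1497]
top [ 0.611  -0.0979  0.1542] [ 0.6126 -0.0991  0.1486]
side [ 0.5817 -0.1042  0.1542] [ 0.582  -0.1065  0.1527]
side [ 0.5523 -0.1104  0.1542] [ 0.5526 -0.113   0.1526]
side [ 0.611  -0.0979  0.1542] [ 0.6113 -0.0999  0.153 ]
grip top [0.4962 0.2112 0.1063] [0.4959 0.2109 0.108 ]
stub head [0.4855 0.2731 0.0929] [0.4853 0.2725 0.095 ]
c [ 0.5198  0.3306 -0.0007] [0.5107 0.3122 0.062 ]
c [ 0.5402  0.194  -0.0002] [0.5298 0.185  0.062 ]
c [ 0.4535  0.3202 -0.0013] [0.449  0.3023 0.062 ]
c [0.4715 0.1826 0.0205] [0.4676 0.177  0.062 ]
(array([0.4918, 0.2128, 0.072 ]), np.float64(0.0016313368487174962))
```

Run:
```python
from h import *
H=np.full((9,16),0.)
for cam in("top","side"):
    d=np.load(cam+"0.npy")
    for v in range(420):
        for u in range(560):
            if d[v,u]>0:
                o,r=ray(cam,(u,v)) if 0 else (None,None)
    c=optics.get_calibration(cam); f=210/np.tan(np.radians(c["vertical_fov"])/2);T=np.array(c["world_from_camera"])
    v,u=np.nonzero(d>0); z=d[v,u]; P=np.c_[(u-c["cx"])/f*z,-(v-c["cy"])/f*z,-z]@T[:3,:3].T+T[:3,3]
    i=((P[:,0]-.5)/.025).astype(int); j=((.1-P[:,1])/.025).astype(int)
    m=(P[:,0]>=.5)&(i<9)&(P[:,1]<=.1)&(j<16)&(j>=0)
    np.maximum.at(H,(i[m],j[m]),P[m,2])
print("y->",np.round(.1-.025*np.arange(16),3))
for k in range(9): print(round(.5+.025*k,3),(H[k]*1000).astype(int))
d=np.load("top0.npy")
t=cv2.imread("pics/top0.png")[218:240,208:232]; print()
from fit import *
p=np.load("jig.npy")
for th in(.95,.75,.55,.35,.15,0,-.03):
    p[3]=th; print(th,leaf(p,.104,0,.004))
print(jp(p,(0,1,0))-jp(p,(0,0,0)))
# grip-square orientation from top picture
im=cv2.imread("pics/top0.png"); g=cv2.cvtColor(im,cv2.COLOR_BGR2HSV)[222:236,211:227]
print(g[...,1]);print(g[...,2])
```

```text
y-> [ 0.1    0.075  0.05   0.025  0.    -0.025 -0.05  -0.075 -0.1   -0.125
 -0.15  -0.175 -0.2   -0.225 -0.25  -0.275]
0.5 [23 21  4  4  3 73 75 14 11  4  3  3  3  2  4  3]
0.525 [ 24  22   3   3   4  79 106 134 163 159  13  16  12   4   3   3]
0.55 [ 21  19   3   3   8  84  86 146 171 177  61  46  12   4   4   2]
0.575 [222 222 223 222  15  86  85 153 171 179  66  53   1   4   3   4]
0.6 [223 223 223 221  72  95 127 157 172 179  65  49   4   3   4   3]
0.625 [306 289 220 221   8  72  12 162 163  15  46  15   2   2   3   3]
0.65 [578 571 269 213   2   2   2   1   0  11  17  15   3   2   3   2]
0.675 [  0 557 269 212  42  43  42  44  41  42  43  43  40   2   5   1]
0.7 [308 289 217 207  42  43  43  42  44  43  42  43  42   2   2   4]

0.95 [ 0.5821 -0.1062  0.1529]
0.75 [ 0.5854 -0.1219  0.1398]
0.55 [ 0.5882 -0.1348  0.1238]
0.35 [ 0.5902 -0.1444  0.1054]
0.15 [ 0.5915 -0.1502  0.0855]
0 [ 0.5918 -0.1519  0.07  ]
-0.03 [ 0.5918 -0.152   0.0669]
[-0.978  -0.2084  0.    ]
[[79 81 80 79 80 79 78 79 79 81 78 79 75 80 78 75]
 [85 85 78 66 66 69 69 69 69 67 84 84 87 85 87 88]
 [81 86 42 18
[... 838 characters left out ...]
 222 146 211 235 245 246 247]
 [247 248 223 220 222 226 221 223 223 214 114 128 212 240 245 250]
 [250 250 224 220 225 224 223 222 221 196 112 106 172 223 218 251]
 [251 251 227 223 226 223 221 222 225 190 111 102 196 223 236 252]
 [252 252 230 225 222 224 224 225 226 190 109 105 194 222 225 250]
 [252 252 236 214 214 214 215 217 217 173 112 103 191 223 227 237]
 [251 251 239 176 152 152 156 156 155 114 101 103 194 220 230 235]
 [250 249 249 217 131 104 104 106 103 106  96 105 190 220 191 245]
 [246 247 247 247 197 159 159 158 158 157 158 153 199 212 227 248]
 [248 248 248 248 227 225 223 225 224 224 224 217 219 204 248 249]
 [249 249 250 249 250 246 236 225 212 214 215 221 241 250 251 251]]
```

Request:
step_arm:
  fingers: [1, 1, 1, 1, 1, 1, 1]
  travel:
    - [0, 0, 0]
    - [0, 0, 0]
    - [0, 0, 0]
    - [0, 0, 0]
    - [0, 0, 0]
    - [0, 0, 0]
    - [0, 0, 0]
  twist: [0.0556, 0.0556, 0.0556, 0.0556, 0.0556, 0.0556, 0]
  force: 30

```text
time_s: 1.88
position: [0.1703, 0.523, 0.2313]
tool_rot: [[-0.208, 0.978, 0.0], [0.978, 0.208, 0.0], [0.0, 0.0, -1.0]]
ft_force: [-0.5, 0.6, -0.7]
grip_width: -0.0001
gripper_force: 0.0
```

```bash
cat >> h.py <<'E'
def to(*wps):
    "print tool-frame shifts (units of 100 mm) from the present pose through world waypoints"
    s=monitor.observe(); R=np.array(s["tool_rot"]); p=np.array(s["position"])
    print("pos",p,"heading",np.degrees(np.arctan2(R[1,1],R[0,1])),"t",s["time_s"],"w",s["grip_width"],"F",s["ft_force"],"q",s["q"])
    for w in wps:
        d=R.T@(np.array(w)-p)*10; print(w,"->",np.round(d,3)); p=np.array(w)
E
python3 - <<'E'
from h import *
to((.46,.3,.235),(.46,-.08,.235),(.581,-.10,.235),(.581,-.10,.175))
E
```

```text
pos [0.1703 0.523  0.2313] heading 12.005196174897337 t 1.875 w -5.9012382323781646e-05 F [-0.5461  0.6228 -0.7203] q [59.6286 21.8063 74.3345 -0.001  83.8573 47.6235]
(0.46, 0.3, 0.235) -> [-2.783  2.37  -0.037]
(0.46, -0.08, 0.235) -> [-3.717 -0.79  -0.   ]
(0.581, -0.1, 0.235) -> [-0.447  1.142  0.   ]
(0.581, -0.1, 0.175) -> [-0.  -0.   0.6]
```

Request:
step_arm:
  fingers: [1, 1, 1, 1, 1, 1, 1, 1]
  travel:
    - [-0.348, 0.296, 0]
    - [-0.348, 0.296, 0]
    - [-0.348, 0.296, 0]
    - [-0.348, 0.296, 0]
    - [-0.348, 0.296, 0]
    - [-0.348, 0.296, 0]
    - [-0.348, 0.296, 0]
    - [-0.348, 0.296, 0]
  twist: [0, 0, 0, 0, 0, 0, 0, 0]

```text
time_s: 2.88
position: [0.4606, 0.2984, 0.2314]
tool_rot: [[-0.211, 0.978, 0.0], [0.978, 0.211, 0.0], [0.0, 0.0, -1.0]]
ft_force: [-0.9, 0.9, 0.7]
grip_width: 0.0001
gripper_force: 0.0
```

Request:
step_arm:
  fingers: [1, 1, 1, 1, 1, 1, 1, 1, 1]
  travel:
    - [-0.465, -0.099, 0]
    - [-0.465, -0.099, 0]
    - [-0.465, -0.099, 0]
    - [-0.465, -0.099, 0]
    - [-0.465, -0.099, 0]
    - [-0.465, -0.099, 0]
    - [-0.465, -0.099, 0]
    - [-0.465, -0.099, 0]
    - [0, 0, 0]
  twist: [0, 0, 0, 0, 0, 0, 0, 0, 0]

```text
time_s: 4.0
position: [0.4588, -0.0834, 0.2312]
tool_rot: [[-0.206, 0.979, -0.0], [0.979, 0.206, -0.0], [-0.0, -0.0, -1.0]]
ft_force: [0.7, 0.1, -0.2]
grip_width: 0.0001
gripper_force: 0.0
```

Run:
```python
from h import *
to((.582,-.102,.235),(.582,-.102,.165),(.5821,-.1062,.1529),(.5854,-.1219,.1398),(.5882,-.1348,.1238),(.5902,-.1444,.1054),(.5915,-.1502,.0855),(.5918,-.1519,.070))
```

```text
pos [ 0.4588 -0.0834  0.2312] heading 11.901656756592335 t 4.0 w 9.640427878294502e-05 F [ 0.6587  0.1178 -0.1872] q [-24.8892  13.3978  86.8703  -0.0185  79.7238 -36.7875]
(0.582, -0.102, 0.235) -> [-0.436  1.167 -0.038]
(0.582, -0.102, 0.165) -> [0.  0.  0.7]
(0.5821, -0.1062, 0.1529) -> [-0.041 -0.008  0.121]
(0.5854, -0.1219, 0.1398) -> [-0.16  -0.     0.131]
(0.5882, -0.1348, 0.1238) -> [-0.132  0.001  0.16 ]
(0.5902, -0.1444, 0.1054) -> [-0.098 -0.     0.184]
(0.5915, -0.1502, 0.0855) -> [-0.059  0.001  0.199]
(0.5918, -0.1519, 0.07) -> [-0.017 -0.001  0.155]
```

Request:
step_arm:
  fingers: [1, 1, 1, 1, 1, 1]
  travel:
    - [-0.145, 0.389, 0]
    - [-0.145, 0.389, 0]
    - [-0.145, 0.389, 0]
    - [0, 0, 0.25]
    - [0, 0, 0.25]
    - [0, 0, 0.1]
  twist: [0, 0, 0, 0, 0, 0]

```text
time_s: 4.75
position: [0.5816, -0.0982, 0.1701]
tool_rot: [[-0.21, 0.978, -0.002], [0.978, 0.21, 0.001], [0.001, -0.002, -1.0]]
ft_force: [-0.3, 0.3, 0.2]
grip_width: 0.0001
gripper_force: 0.0
```

Request:
step_arm:
  fingers: [1, 1, 1, 1, 1, 1, 1, 1, 1]
  travel:
    - [-0.02, 0, 0.06]
    - [-0.02, 0, 0.06]
    - [-0.05, 0, 0.04]
    - [-0.05, 0, 0.04]
    - [-0.05, 0, 0.05]
    - [-0.045, 0, 0.053]
    - [-0.045, 0, 0.053]
    - [-0.045, 0, 0.053]
    - [0, 0, 0]
  twist: [0, 0, 0, 0, 0, 0, 0, 0, 0]

```text
time_s: 5.88
position: [0.5884, -0.1315, 0.1298]
tool_rot: [[-0.206, 0.979, -0.001], [0.979, 0.206, 0.0], [0.0, -0.001, -1.0]]
ft_force: [0.7, -0.8, -0.2]
grip_width: -0.0003
gripper_force: 0.0
```

Run:
```python
from h import *
to((.5902,-.1444,.1054),(.5915,-.1502,.0855),(.5918,-.1519,.070))
```

```text
pos [ 0.5884 -0.1315  0.1298] heading 11.892231901922635 t 5.875 w -0.000283829163066673 F [ 0.6681 -0.7705 -0.2204] q [-23.8305  31.9913  74.5056  -0.0251  73.5729 -35.7156]
(0.5902, -0.1444, 0.1054) -> [-0.13  -0.008  0.244]
(0.5915, -0.1502, 0.0855) -> [-0.06   0.001  0.199]
(0.5918, -0.1519, 0.07) -> [-0.017 -0.     0.155]
```

Request:
step_arm:
  fingers: [1, 1, 1, 1, 1, 1, 1, 1, 1]
  travel:
    - [-0.033, 0, 0.06]
    - [-0.033, 0, 0.06]
    - [-0.033, 0, 0.06]
    - [-0.033, 0, 0.06]
    - [-0.02, 0, 0.065]
    - [-0.02, 0, 0.065]
    - [-0.02, 0, 0.065]
    - [-0.01, 0, 0.05]
    - [0, 0, 0]
  twist: [0, 0, 0, 0, 0, 0, 0, 0, 0]

```text
time_s: 7.0
position: [0.5928, -0.1512, 0.0816]
tool_rot: [[-0.207, 0.978, -0.0], [0.978, 0.207, -0.001], [-0.0, -0.0, -1.0]]
ft_force: [-0.5, -0.1, 0.4]
grip_width: -0.0
gripper_force: 0.1
```

Request:
step_arm:
  fingers: [1, 1, 1, 1, 1]
  travel:
    - [0, 0, 0.04]
    - [0, 0, 0.04]
    - [0, 0, 0.04]
    - [0, 0, 0.03]
    - [0, 0, 0]
  twist: [0, 0, 0, 0, 0]

```text
time_s: 7.62
position: [0.5934, -0.1512, 0.0705]
tool_rot: [[-0.207, 0.978, 0.003], [0.978, 0.207, -0.002], [-0.003, 0.003, -1.0]]
ft_force: [-9.3, 3.6, 26.9]
grip_width: -0.0
gripper_force: 11.8
```

Request:
step_arm:
  fingers: [1, 1, 1, 1, 1, 1, 1, 1]
  travel:
    - [0, 0, -0.3]
    - [0, 0, -0.4]
    - [0, 0, -0.4]
    - [0, 0, -0.4]
    - [0.084, -0.391, 0]
    - [0.084, -0.391, 0]
    - [0.084, -0.391, 0]
    - [0, 0, 0]
  twist: [0, 0, 0, 0, 0, 0, 0, 0]

```text
time_s: 8.62
position: [0.4712, -0.1504, 0.2172]
tool_rot: [[-0.205, 0.979, -0.0], [0.979, 0.205, -0.0], [-0.0, -0.0, -1.0]]
ft_force: [0.0, -0.7, -0.3]
grip_width: 0.0005
gripper_force: 0.0
```

Run:
```python
from h import *
for cam in("side","top"):
    im,d=optics.get_image(cam); cv2.imwrite(f"pics/{cam}1.png",im); np.save(f"{cam}1.npy",d)
    for q in("leaf_press","leaf_eye","lug","lock_pin"):
        for r in models.landmark_of(cam,q)[:2]: print(cam,q,np.round(r["point"],1),round(r["confidence"],2),at(cam,r["point"],d))
a=cv2.resize(cv2.imread("pics/top1.png")[175:245,320:420],None,fx=5,fy=5,interpolation=cv2.INTER_CUBIC)
b=cv2.resize(cv2.imread("pics/side1.png")[105:215,240:300],None,fx=5,fy=5,interpolation=cv2.INTER_CUBIC)
out=np.zeros((550,800,3),np.uint8);out[:350,:500]=a;out[:,500:]=b
cv2.imwrite("pics/c2.png",out)
to()
```

```text
side leaf_press [268.5 155.5] 0.59 [ 0.5958 -0.1451  0.0718]
side leaf_press [293.7 294.3] 0.47 [0.4837 0.2893 0.0857]
side lock_pin [292.6 267. ] 0.76 [0.4932 0.2199 0.078 ]
top leaf_press [385.3 200.2] 0.72 [ 0.5879 -0.1461  0.0684]
top leaf_eye [398.2 199. ] 0.6 [ 0.5953 -0.1775  0.0578]
top lug [390.2 200.7] 0.43 [ 0.5875 -0.157   0.0684]
top lock_pin [220.3 229.6] 0.51 [0.4918 0.206  0.0973]
pos [ 0.4731 -0.1505  0.2167] heading 11.935434869857566 t 9.125 w -0.0001986992216122906 F [ 0.7764  0.2638 -0.8415] q [-31.331   17.1423  84.0479  -0.002   78.8258 -43.266 ]
```

View pics/c2.png

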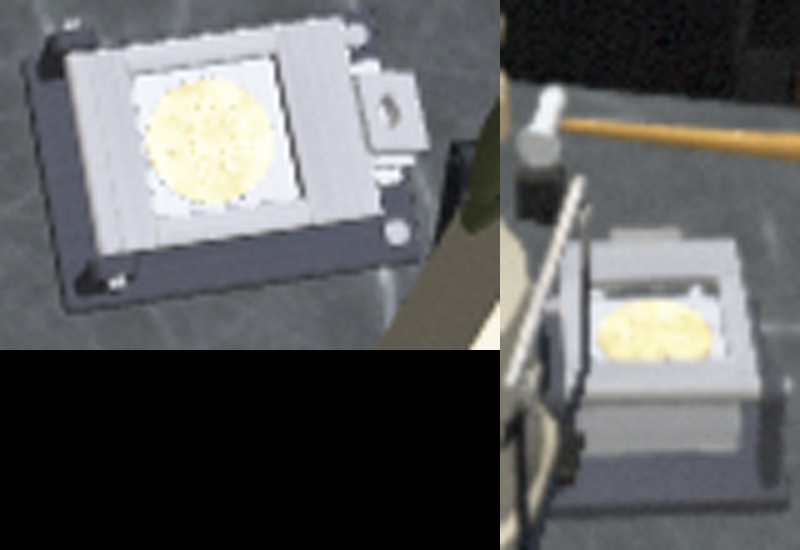

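Run:
```python
from fit import *
g=lambda X,Y:np.array([320+X/5,175+Y/5])-.4
obs=[("P",(.085,.062,.012),g(67,311)),("P",(-.085,.062,.012),g(420,261)),("P",(.085,-.062,.012),g(25,62)),
("L",(.121,-.046,.004),g(342,17)),("L",(.121,.046,.004),g(381,216)),("T",(.149,-.018,0),g(415,71)),("T",(.149,.018,0),g(430,150)),("E",(.1334,0,0),g(389,112))]
p0=np.load("jig.npy")
def model(p,k,X):
    P=np.r_[p[:3],0.]
    if k=="P": return jp(P,X)
    if k=="L": return leaf(P,*X)
    if k=="T": return leaf(P,X[0],X[1],p[3]-.009)
    return leaf(P,X[0],0,p[3])
def res(p): return np.concatenate([pix("top",model(p,k,X))-o for k,X,o in obs])
r=least_squares(res,[*p0[:3],-.01],loss="soft_l1",f_scale=1); p=r.x
print(p,res(p).reshape(-1,2)); print("eye",leaf(np.r_[p[:3],0],.1334,0,p[3]))
d=np.load("top1.npy")
for X,Y in [(372,85),(405,85),(380,140),(415,140),(405,115),(340,100),(320,180)]: print((X,Y),at("top",g(X,Y),d))
for z in(.052,.056,.06):
    o,dd=ray("top",g(389,112)); print("eye",o+dd*(z-o[2])/dd[2])
ds=np.load("side1.npy")
for q in((.104,0,.004),(.104,.03,.004),(.104,-.03,.004)):
    P=leaf(np.r_[p[:3],0],*q); print(P,at("top",pix("top",P),d),at("side",pix("side",P),ds))
np.save("jig1.npy",p)
```

```text
[ 0.5821 -0.1064  0.2293 -0.0021] [[-1.627   1.1617]
 [-0.3562 -0.0617]
 [-2.5328 -0.3509]
 [ 1.237  -0.5808]
 [ 2.1873 -0.2979]
 [-0.4145  0.3867]
 [ 0.0328 -0.0125]
 [ 0.8668  0.0121]]
eye [ 0.5984 -0.1759  0.0639]
(372, 85) [ 0.609  -0.1651  0.0681]
(405, 85) [ 0.613  -0.1829  0.057 ]
(380, 140) [ 0.5842 -0.169   0.0681]
(415, 140) [ 0.5882 -0.1881  0.0558]
(405, 115) [ 0.599  -0.1829  0.0576]
(340, 100) [ 0.6009 -0.1509  0.0687]
(320, 180) [ 0.5641 -0.1429  0.0686]
eye [ 0.6012 -0.1773  0.052 ]
eye [ 0.6002 -0.1762  0.056 ]
eye [ 0.5992 -0.1751  0.06  ]
[ 0.5917 -0.1473  0.07  ] [ 0.5919 -0.1475  0.0689] [ 0.5913 -0.1445  0.072 ]
[ 0.5625 -0.1541  0.07  ] [ 0.5628 -0.1546  0.0682] [ 0.5625 -0.1542  0.0699]
[ 0.6209 -0.1404  0.07  ] [ 0.6215 -0.141   0.0678] [ 0.62   -0.1354  0.0735]
```

Run:
```python
from h import *
to((.46,.20,.217),(.4945,.212,.217),(.4945,.212,.13),(.4945,.212,.075))
```

```text
pos [ 0.4731 -0.1505  0.2167] heading 11.935434869857566 t 9.125 w -0.0001986992216122906 F [ 0.7764  0.2638 -0.8415] q [-31.331   17.1423  84.0479  -0.002   78.8258 -43.266 ]
(0.46, 0.2, 0.217) -> [ 3.456  0.596 -0.002]
(0.4945, 0.212, 0.217) -> [ 0.046  0.362 -0.   ]
(0.4945, 0.212, 0.13) -> [-0.    0.    0.87]
(0.4945, 0.212, 0.075) -> [-0.    0.    0.55]
```

Request:
step_arm:
  fingers: [1, 1, 1, 1, 1, -1, -1, -1, -1, -1]
  travel:
    - [0.432, 0.0745, 0]
    - [0.432, 0.0745, 0]
    - [0.432, 0.0745, 0]
    - [0.432, 0.0745, 0]
    - [0.432, 0.0745, 0]
    - [0.432, 0.0745, 0]
    - [0.432, 0.0745, 0]
    - [0.432, 0.0745, 0]
    - [0.046, 0.362, 0]
    - [0, 0, 0]
  twist: [0, 0, 0, 0, 0, 0, 0, 0, 0, 0]

```text
time_s: 10.38
position: [0.4955, 0.2128, 0.2163]
tool_rot: [[-0.208, 0.978, 0.0], [0.978, 0.208, -0.0], [-0.0, -0.0, -1.0]]
ft_force: [0.3, -0.6, 0.3]
grip_width: 0.0853
gripper_force: 0.0
```

Run:
```python
from h import *
to((.4945,.212,.217),(.4945,.212,.13),(.4945,.212,.075))
```

```text
pos [0.4955 0.2128 0.2163] heading 11.985778780370755 t 10.375 w 0.08529046931194437 F [ 0.3475 -0.6235  0.3241] q [10.6638 21.3861 77.5783 -0.0046 81.0356 -1.3212]
(0.4945, 0.212, 0.217) -> [-0.006 -0.011 -0.007]
(0.4945, 0.212, 0.13) -> [0.   0.   0.87]
(0.4945, 0.212, 0.075) -> [0.   0.   0.55]
```

Request:
step_arm:
  fingers: [-1, -1, -1, -1, -1, 1, 1, 1, 1, 1]
  travel:
    - [0, 0, 0.4]
    - [0, 0, 0.4]
    - [0, 0, 0.4]
    - [0, 0, 0.21]
    - [0, 0, 0]
    - [0, 0, 0]
    - [0, 0, 0]
    - [0, 0, 0]
    - [0, 0, 0]
    - [0, 0, 0]
  twist: [0, 0, 0, 0, 0, 0, 0, 0, 0, 0]
  force: 30

```text
time_s: 11.62
position: [0.4944, 0.212, 0.0764]
tool_rot: [[-0.207, 0.978, 0.001], [0.978, 0.207, 0.0], [-0.0, 0.001, -1.0]]
ft_force: [-0.4, -0.2, 5.0]
grip_width: 0.0154
gripper_force: 32.4
```

Run:
```python
from h import *
to()
```

```text
pos [0.4944 0.212  0.0764] heading 11.918306383317983 t 11.625 w 0.01537511271654556 F [-0.4304 -0.1601  5.0232] q [10.5908 30.0452 89.1772 -0.0052 60.7414 -1.3249]
```

Request:
step_arm:
  fingers: [1, 1, 1, 1, 1, 1, 1, 1, 1, 1]
  travel:
    - [0, 0, -0.11]
    - [0, 0, -0.11]
    - [0, 0, 0]
    - [-0.06, 0, 0]
    - [-0.06, 0, 0]
    - [-0.06, 0, 0]
    - [-0.06, 0, 0]
    - [-0.06, 0, 0]
    - [-0.06, 0, 0]
    - [0, 0, 0]
  twist: [0, 0, 0, 0, 0, 0, 0, 0, 0, 0]
  force: 25

```text
time_s: 12.88
position: [0.5019, 0.1767, 0.0978]
tool_rot: [[-0.206, 0.979, 0.0], [0.979, 0.206, 0.001], [0.001, 0.0, -1.0]]
ft_force: [0.4, 3.6, 1.9]
grip_width: 0.0157
gripper_force: 31.1
```

Run:
```python
from h import *
to()
im,d=optics.get_image("top"); 
for q in("lock_pin","pin_nose"):
  for r in models.landmark_of("top",q)[:2]: print(q,r["point"],r["confidence"])
ims,d=optics.get_image("side")
for q in("lock_pin","pin_nose"):
  for r in models.landmark_of("side",q)[:2]: print(q,r["point"],r["confidence"])
a=cv2.resize(im[190:270,170:260],None,fx=4.4,fy=4.4,interpolation=cv2.INTER_CUBIC)
b=cv2.resize(ims[215:295,250:340],None,fx=4.4,fy=4.4,interpolation=cv2.INTER_CUBIC)
cv2.imwrite("pics/c3.png",np.hstack([a,b]))
```

```text
pos [0.5019 0.1767 0.0978] heading 11.867822798472666 t 12.875 w 0.015688284126865553 F [0.3594 3.6248 1.8771] q [ 6.6097 27.9197 88.7231  0.0606 63.3474 -5.2853]
lock_pin [289.6, 252.3] 0.79
pin_nose [292.3, 277.8] 0.69
```

View pics/c3.png

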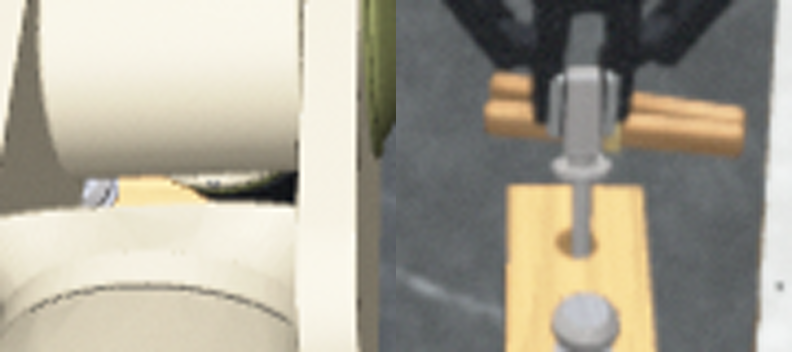

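Request:
step_arm:
  fingers: [1, 1, 1, 1, 1, 1, 1]
  travel:
    - [-0.06, 0, -0.104]
    - [-0.07, 0, -0.12]
    - [-0.07, 0, -0.12]
    - [0, 0, -0.3]
    - [0, 0, -0.3]
    - [0, 0, -0.3]
    - [0, 0, 0]
  twist: [0, 0, 0, 0, 0, 0, 0]
  force: 40

```text
time_s: 14.05
position: [0.5065, 0.1567, 0.2245]
tool_rot: [[-0.206, 0.979, 0.004], [0.979, 0.206, -0.0], [-0.001, 0.004, -1.0]]
ft_force: [0.6, -0.5, -1.0]
grip_width: 0.0158
gripper_force: 40.8
```

Run:
```python
from h import *
to()
s=monitor.observe();G=np.array(s["position"])+[0,0,.019]
u0=np.array([.208*.5,-.978*.5,.866])
im,d=optics.get_image("side"); np.save("side2.npy",d); cv2.imwrite("pics/side2.png",im)
for q in("lock_pin","pin_nose"):
  for r in models.landmark_of("side",q)[:2]: print(q,r["point"],r["confidence"],at("side",r["point"],d))
for a in(20,25,30,35,40):
  u=np.array([.208*np.sin(np.radians(a)),-.978*np.sin(np.radians(a)),np.cos(np.radians(a))])
  print(a,"collar",pix("side",G-.033*u),"nose",pix("side",G-.079*u),"top",pix("side",G+.013*u))
c=pix("side",G-.03*u0).astype(int);print(c)
cv2.imwrite("pics/c4.png",cv2.resize(im[c[1]-40:c[1]+50,c[0]-45:c[0]+45],None,fx=6,fy=6,interpolation=cv2.INTER_CUBIC))
```

```text
pos [0.5065 0.1567 0.2245] heading 11.899819693559683 t 14.05 w 0.015834040928170052 F [ 0.6287 -0.5345 -1.0074] q [ 4.4034 20.0102 78.324  -0.0329 81.4161 -7.4914]
lock_pin [296.3, 195.1] 0.87 [0.4983 0.1819 0.2225]
pin_nose [295.1, 222.0] 0.76 [0.5069 0.0143 0.0026]
20 collar [293.5428 194.0566] nose [293.1717 217.9068] top [293.9295 169.2076]
25 collar [293.7207 194.53  ] nose [293.5878 219.2145] top [293.8578 169.0522]
30 collar [293.9005 194.8692] nose [294.0125 220.2234] top [293.7859 168.9527]
35 collar [294.0809 195.0704] nose [294.4429 220.9188] top [293.7146 168.9099]
40 collar [294.2607 195.1306] nose [294.876  221.2875] top [293.6442 168.9236]
[293 193]
```

View pics/c4.png

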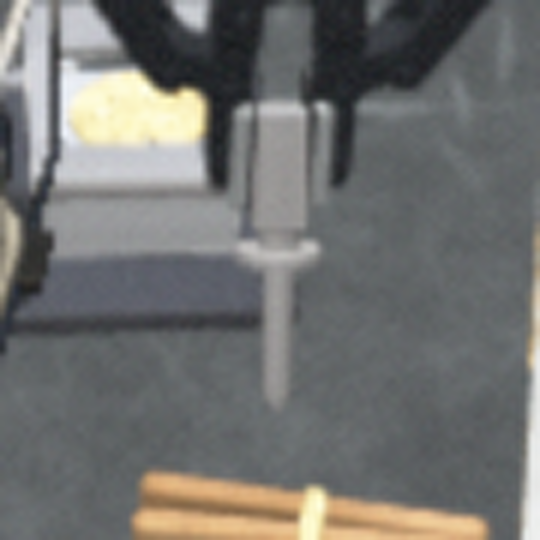

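Run:
```python
from h import *
d=np.load("side2.npy")
def line(rows):
    P=[]
    for v in rows:
        row=[(d[v,u],u) for u in range(291,298) if d[v,u]>0]
        z,u=min(row); o,r=ray("side",(u,v)); P.append(o+r*z)
    return np.array(P)
for rows in(range(199,219),range(174,190)):
    P=line(rows); q=np.polyfit(P[:,2],P[:,1],1); print(np.degrees(np.arctan(q[0])),P[0],P[-1],P[len(P)//2], np.std(P[:,1]-np.polyval(q,P[:,2])))
```

```text
-25.280799488573585 [0.5018 0.1815 0.2128] [0.5003 0.1969 0.1816] [0.5    0.1911 0.198 ] 0.001107844746783909
-25.41773523819465 [0.5109 0.1674 0.256 ] [0.5067 0.1786 0.2323] [0.5011 0.1711 0.2427] 0.0009322429852219438
```

Run:
```python
from h import *
d=np.load("side2.npy")
for v in range(172,188,2):
    print(v,[tuple(np.round((lambda o,r:o+r*d[v,u])(*ray("side",(u,v))),3)) for u in (284,286,288,302,304)])
```

```text
172 [(np.float64(0.523), np.float64(0.168), np.float64(0.259)), (np.float64(0.52), np.float64(0.164), np.float64(0.257)), (np.float64(0.516), np.float64(0.169), np.float64(0.261)), (np.float64(0.493), np.float64(0.163), np.float64(0.259)), (np.float64(0.489), np.float64(0.16), np.float64(0.258))]
174 [(np.float64(0.523), np.float64(0.166), np.float64(0.254)), (np.float64(0.52), np.float64(0.164), np.float64(0.253)), (np.float64(0.516), np.float64(0.17), np.float64(0.257)), (np.float64(0.492), np.float64(0.164), np.float64(0.256)), (np.float64(0.489), np.float64(0.159), np.float64(0.253))]
176 [(np.float64(0.523), np.float64(0.165), np.float64(0.249)), (np.float64(0.52), np.float64(0.166), np.float64(0.249)), (np.float64(0.516), np.float64(0.169), np.float64(0.252)), (np.float64(0.492), np.float64(0.162), np.float64(0.25)), (np.float64(0.489), np.float64(0.161), np.float64(0.25))]
178 [(np.float64(0.523), np.float64(0.166), np.float64(0.245)), (np.float64(0.519), np.float64(0.165), np.float64(0.245)), (np.float64(0.515), np.float64(0.169), np.float64(0.248)), (np.float64(0.492), np.fl
[... 591 characters left out ...]
), np.float64(0.164), np.float64(0.238)), (np.float64(0.488), np.float64(0.161), np.float64(0.237))]
184 [(np.float64(0.543), np.float64(-0.042), np.float64(0.068)), (np.float64(0.518), np.float64(0.17), np.float64(0.235)), (np.float64(0.515), np.float64(0.167), np.float64(0.233)), (np.float64(0.491), np.float64(0.163), np.float64(0.233)), (np.float64(0.5), np.float64(-0.136), np.float64(0.0))]
186 [(np.float64(0.545), np.float64(-0.068), np.float64(0.041)), (np.float64(0.518), np.float64(0.168), np.float64(0.229)), (np.float64(0.515), np.float64(0.168), np.float64(0.23)), (np.float64(0.504), np.float64(-0.124), np.float64(0.002)), (np.float64(0.499), np.float64(-0.129), np.float64(-0.001))]
```

Run:
```python
from h import *
to((.465,.13,.2245),(.465,-.226,.2245),(.608,-.226,.2245),(.608,-.226,.139))
```

```text
pos [0.5053 0.1568 0.2213] heading 11.902329559248187 t 14.2 w 0.015047998068113464 F [ 0.3864 -0.4675 -0.301 ] q [ 4.4177 20.1997 78.5779 -0.0195 81.3391 -7.4817]
(0.465, 0.13, 0.2245) -> [-0.179 -0.45  -0.031]
(0.465, -0.226, 0.2245) -> [-3.483 -0.734  0.002]
(0.608, -0.226, 0.2245) -> [-0.295  1.399 -0.003]
(0.608, -0.226, 0.139) -> [0.    0.002 0.855]
```

Request:
step_arm:
  fingers: [1, 1, 1, 1, 1, 1, 1, 1, 1, 1]
  travel:
    - [-0.179, -0.45, -0.03]
    - [-0.387, -0.0816, 0]
    - [-0.387, -0.0816, 0]
    - [-0.387, -0.0816, 0]
    - [-0.387, -0.0816, 0]
    - [-0.387, -0.0816, 0]
    - [-0.387, -0.0816, 0]
    - [-0.387, -0.0816, 0]
    - [-0.387, -0.0816, 0]
    - [-0.387, -0.0816, 0]
  twist: [0, 0, 0, 0, 0, 0, 0, 0, 0, 0]

```text
time_s: 15.45
position: [0.465, -0.2268, 0.2241]
tool_rot: [[-0.206, 0.978, -0.002], [0.978, 0.206, 0.001], [0.002, -0.002, -1.0]]
ft_force: [0.6, 0.6, 0.9]
grip_width: 0.0152
gripper_force: 40.7
```

Request:
step_arm:
  fingers: [1, 1, 1, 1, 1, 1, 1, 1]
  travel:
    - [-0.074, 0.35, 0]
    - [-0.074, 0.35, 0]
    - [-0.074, 0.35, 0]
    - [-0.074, 0.35, 0]
    - [0, 0, 0.25]
    - [0, 0, 0.25]
    - [0, 0, 0.25]
    - [0, 0, 0]
  twist: [0, 0, 0, 0, 0, 0, 0, 0]

```text
time_s: 16.45
position: [0.6075, -0.2251, 0.1473]
tool_rot: [[-0.206, 0.978, -0.006], [0.978, 0.206, 0.003], [0.004, -0.005, -1.0]]
ft_force: [-1.2, 0.2, -1.3]
grip_width: 0.0152
gripper_force: 40.8
```

Run:
```python
from h import *
to((.608,-.226,.1365))
im,d=optics.get_image("side"); np.save("side3.npy",d); cv2.imwrite("pics/side3.png",im)
P=np.array(monitor.observe()["position"])
for q in("lock_pin","pin_nose"):
  for r in models.landmark_of("side",q)[:2]: print(q,r["point"],r["confidence"],at("side",r["point"],d))
N=P+[-.0062,.0365,-.0465]; print(N,pix("side",N),pix("side",(.5985,-.175,.064)))
c=pix("side",N).astype(int)
a=cv2.resize(im[c[1]-45:c[1]+45,c[0]-45:c[0]+45],None,fx=6,fy=6,interpolation=cv2.INTER_CUBIC); cv2.imwrite("pics/c5.png",a);print(c-45)
for v in range(c[1]-20,c[1]+6,2):
    z,u=min((d[v,u],u) for u in range(c[0]-4,c[0]+5) if d[v,u]>0); o,r=ray("side",(u,v)); print(v,u,o+r*z)
```

```text
pos [ 0.6075 -0.2251  0.1473] heading 11.909570680400126 t 16.45 w 0.015217193379076906 F [-1.2274  0.2032 -1.3228] q [-30.7822  35.4391  64.6539  -0.0102  80.2725 -42.6895]
(0.608, -0.226, 0.1365) -> [-0.01   0.004  0.108]
lock_pin [270.6, 119.8] 0.75 [ 0.6004 -0.2022  0.1413]
pin_nose [271.0, 139.6] 0.59 [ 0.6155 -0.3262  0.0028]
[ 0.602  -0.1891  0.1027] [268.9309 135.6027] [269.2087 151.4089]
[223  90]
115 270 [ 0.6022 -0.2028  0.1544]
117 269 [ 0.6049 -0.2043  0.1476]
119 268 [ 0.6058 -0.194   0.1477]
121 268 [ 0.6067 -0.2003  0.1383]
123 270 [ 0.6016 -0.2011  0.1326]
125 270 [ 0.6012 -0.1993  0.1279]
127 270 [ 0.6003 -0.1938  0.1254]
129 269 [ 0.6027 -0.1928  0.1199]
131 271 [ 0.597  -0.1897  0.1165]
133 271 [ 0.5968 -0.1887  0.1112]
135 270 [ 0.5988 -0.186   0.1068]
137 270 [ 0.5982 -0.1822  0.1032]
139 265 [ 0.6335 -0.3275  0.002 ]
```

View pics/c5.png

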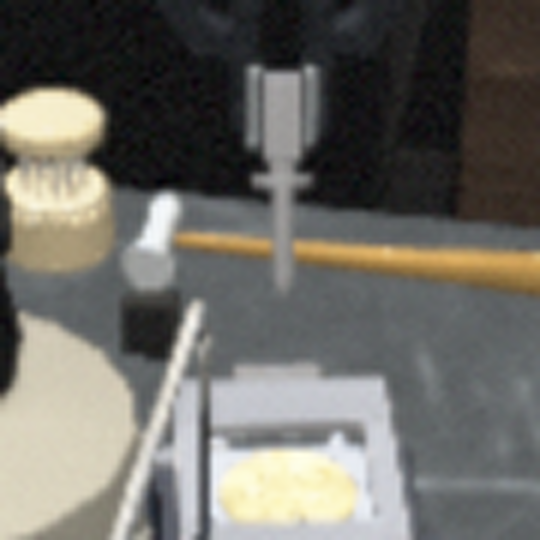

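Request:
step_arm:
  fingers: [1, 1, 1, 1, 1, 1, 1, 1]
  travel:
    - [-0.07, 0.021, 0]
    - [0.05, 0, 0.087]
    - [0.05, 0, 0.087]
    - [0.05, 0, 0.087]
    - [0.025, 0, 0.043]
    - [0.025, 0, 0.043]
    - [0.025, 0, 0.043]
    - [0, 0, 0]
  twist: [0, 0, 0, 0, 0, 0, 0, 0]
  force: 30

```text
time_s: 17.6
position: [0.6074, -0.2099, 0.111]
tool_rot: [[-0.207, 0.978, -0.0], [0.978, 0.207, 0.0], [0.0, -0.0, -1.0]]
ft_force: [0.5, 0.3, -0.5]
grip_width: 0.0156
gripper_force: 40.7
```

Run:
```python
from h import *
to()
im,d=optics.get_image("side"); cv2.imwrite("pics/side4.png",im)
a=cv2.resize(im[100:180,230:310],None,fx=7,fy=7,interpolation=cv2.INTER_CUBIC); cv2.imwrite("pics/c6.png",a)
```

```text
pos [ 0.6074 -0.2099  0.111 ] heading 11.920846724800585 t 17.6 w 0.015559603793099641 F [ 0.5177  0.2941 -0.4509] q [-29.6002  36.695   68.6626  -0.0027  74.6694 -41.5203]
```

View pics/c6.png

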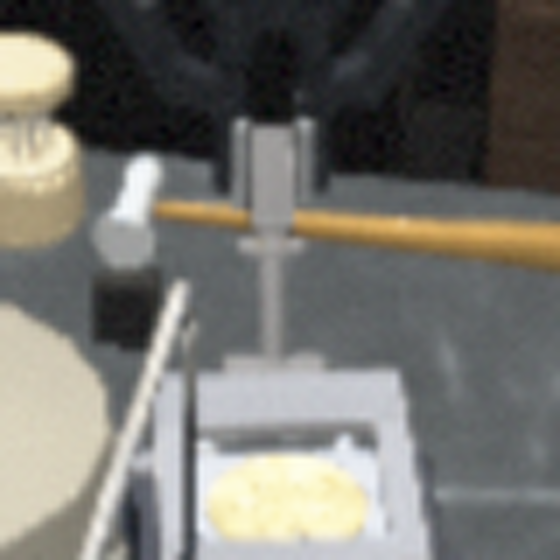

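Request:
step_arm:
  fingers: [1, 1, 1, 1]
  travel:
    - [0.02, 0, 0.035]
    - [0.02, 0, 0.035]
    - [0.02, 0, 0.035]
    - [0, 0, 0]
  twist: [0, 0, 0, 0]

```text
time_s: 18.15
position: [0.6062, -0.2042, 0.1004]
tool_rot: [[-0.206, 0.978, -0.0], [0.978, 0.206, -0.0], [-0.0, -0.0, -1.0]]
ft_force: [1.0, -1.2, -3.3]
grip_width: 0.0154
gripper_force: 40.4
```

Request:
step_arm:
  fingers: [1, 1, 1, 1, 1]
  travel:
    - [0.02, 0, 0.035]
    - [0.02, 0, 0.035]
    - [0.02, 0, 0.035]
    - [0, 0, 0]
    - [0, 0, 0]
  twist: [0, 0, 0, 0, 0]

```text
time_s: 18.77
position: [0.6052, -0.1989, 0.09]
tool_rot: [[-0.206, 0.978, 0.001], [0.978, 0.206, -0.001], [-0.001, 0.0, -1.0]]
ft_force: [2.0, -5.8, -3.2]
grip_width: 0.0158
gripper_force: 40.4
```

Request:
step_arm:
  fingers: [1, 1, 1, 1]
  travel:
    - [-0.02, 0, 0]
    - [-0.01, 0, 0]
    - [0, 0, 0]
    - [0, 0, 0]
  twist: [0, 0, 0, 0]

```text
time_s: 19.27
position: [0.6056, -0.201, 0.0903]
tool_rot: [[-0.207, 0.978, -0.0], [0.978, 0.207, 0.0], [0.0, -0.0, -1.0]]
ft_force: [0.1, -0.6, -0.6]
grip_width: 0.0151
gripper_force: 40.7
```

Run:
```python
from h import *
to()
im,d=optics.get_image("side"); cv2.imwrite("pics/side5.png",im)
a=cv2.resize(im[100:180,230:310],None,fx=7,fy=7,interpolation=cv2.INTER_CUBIC); cv2.imwrite("pics/c7.png",a)
for v in range(116,156,2):
    z,u=min((d[v,u],u) for u in range(265,272) if d[v,u]>0); o,r=ray("side",(u,v)); print(v,u,o+r*z)
print(models.landmark_of("side","lock_pin")[:1])
```

```text
pos [ 0.6056 -0.201   0.0903] heading 11.926369032469363 t 19.275 w 0.01514880838399714 F [ 0.088 -0.643 -0.569] q [-28.9769  37.4863  70.9108   0.0108  71.6211 -40.9067]
116 265 [ 0.6124 -0.1872  0.1593]
118 265 [ 0.6117 -0.1831  0.1561]
120 271 [ 0.6634 -0.6592 -0.1273]
122 265 [ 0.6158 -0.2102  0.1287]
124 265 [ 0.615  -0.2051  0.1259]
126 265 [ 0.6131 -0.193   0.1274]
128 267 [ 0.6075 -0.1908  0.1235]
130 266 [ 0.6098 -0.1891  0.1184]
132 269 [ 0.6016 -0.1861  0.1152]
134 266 [ 0.609  -0.1847  0.1094]
136 267 [ 0.6061 -0.1829  0.1049]
138 268 [ 0.603  -0.1804  0.1008]
140 271 [ 0.5951 -0.1796  0.0963]
142 268 [ 0.6027 -0.1796  0.0893]
144 268 [ 0.601  -0.1681  0.0909]
146 268 [ 0.6021 -0.1762  0.0795]
148 268 [ 0.6018 -0.1747  0.0744]
150 268 [ 0.6013 -0.1722  0.0699]
152 271 [ 0.5915 -0.1583  0.0741]
154 271 [ 0.5905 -0.1517  0.0726]
[{'point': [271.3, 145.4], 'confidence': 0.53}]
```

View pics/c7.png

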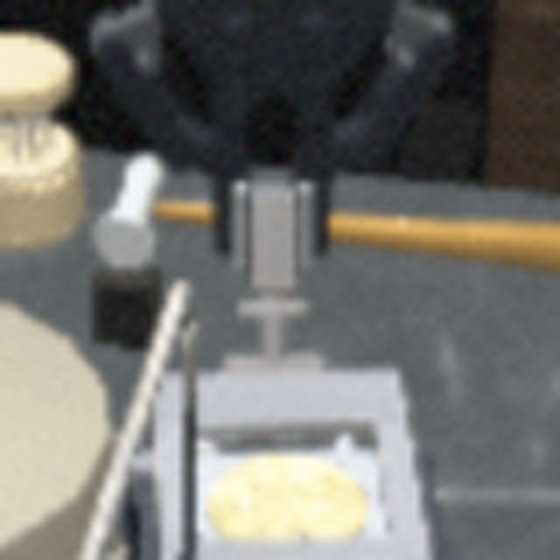

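Request:
step_arm:
  fingers: [1, 1, 1, 1, 1]
  travel:
    - [0.018, 0, 0.035]
    - [0.018, 0, 0.035]
    - [0, 0, 0]
    - [0, 0, 0]
    - [0, 0, 0]
  twist: [0, 0, 0, 0, 0]

```text
time_s: 20.0
position: [0.605, -0.1978, 0.0834]
tool_rot: [[-0.206, 0.978, 0.0], [0.978, 0.206, -0.0], [-0.0, 0.0, -1.0]]
ft_force: [-0.3, 0.3, 0.2]
grip_width: 0.0156
gripper_force: 40.7
```

Request:
step_arm:
  fingers: [1, 1, 1, 1, 1]
  travel:
    - [0.018, 0, 0.035]
    - [0.018, 0, 0.035]
    - [0, 0, 0]
    - [0, 0, 0]
    - [0, 0, 0]
  twist: [0, 0, 0, 0, 0]

```text
time_s: 20.62
position: [0.6041, -0.1942, 0.0763]
tool_rot: [[-0.206, 0.978, -0.0], [0.978, 0.206, 0.0], [0.0, -0.0, -1.0]]
ft_force: [-0.9, 0.7, -0.3]
grip_width: 0.0152
gripper_force: 40.9
```

Request:
step_arm:
  fingers: [1, 1, 1, 1, 1]
  travel:
    - [0.015, 0, 0.03]
    - [0.01, 0, 0.02]
    - [0, 0, 0]
    - [0, 0, 0]
    - [0, 0, 0]
  twist: [0, 0, 0, 0, 0]

```text
time_s: 21.25
position: [0.6049, -0.1943, 0.075]
tool_rot: [[-0.206, 0.979, 0.005], [0.979, 0.206, -0.006], [-0.007, 0.004, -1.0]]
ft_force: [-4.6, -7.4, 19.4]
grip_width: 0.0153
gripper_force: 43.7
```

Run:
```python
from h import *
to()
im,d=optics.get_image("side"); cv2.imwrite("pics/side6.png",im)
a=cv2.resize(im[100:180,230:310],None,fx=7,fy=7,interpolation=cv2.INTER_CUBIC); cv2.imwrite("pics/c8.png",a)
```

```text
pos [ 0.6049 -0.1943  0.075 ] heading 11.89066196686384 t 21.25 w 0.015302713631244224 F [-4.6468 -7.4493 19.4014] q [-28.4058  38.0449  72.7069  -0.1556  68.8116 -40.2399]
```

View pics/c8.png

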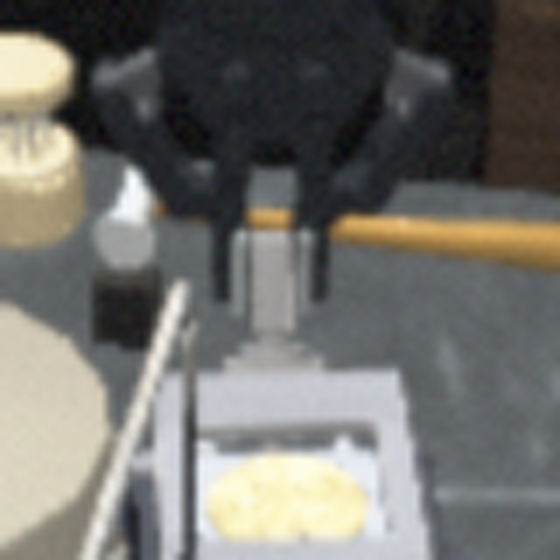

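Request:
step_arm:
  fingers: [1, -0.3, -0.3, -0.3, -0.3, -0.3, -0.3, -0.3, -0.3, -0.3]
  travel:
    - [0, 0, -0.02]
    - [0, 0, 0]
    - [0, 0, 0]
    - [0, 0, -0.2]
    - [0, 0, -0.3]
    - [0, 0, -0.4]
    - [0, 0, -0.4]
    - [0, 0, -0.4]
    - [0, 0, 0]
    - [0, 0, 0]
  twist: [0, 0, 0, 0, 0, 0, 0, 0, 0, 0]

```text
time_s: 22.55
position: [0.6034, -0.1914, 0.2421]
tool_rot: [[-0.207, 0.978, -0.002], [0.978, 0.207, 0.001], [0.001, -0.002, -1.0]]
ft_force: [-0.4, 0.7, -0.5]
grip_width: 0.0553
gripper_force: 0.0
```

Request:
step_arm:
  fingers: [-0.3, -0.3, -0.3, -0.3]
  travel:
    - [0.084, -0.4, 0]
    - [0.084, -0.4, 0]
    - [0.084, -0.4, 0]
    - [0, 0, 0]
  twist: [0, 0, 0, 0]

```text
time_s: 23.05
position: [0.4789, -0.1914, 0.2424]
tool_rot: [[-0.205, 0.979, -0.002], [0.979, 0.205, 0.002], [0.002, -0.002, -1.0]]
ft_force: [-0.0, 0.1, -0.8]
grip_width: 0.0556
gripper_force: 0.0
```

Run:
```python
from h import *
to()
pts={}
for cam in("side","top"):
    im,d=optics.get_image(cam); cv2.imwrite(f"pics/{cam}7.png",im); np.save(f"{cam}7.npy",d)
    for q in("lock_pin","pin_nose","leaf_press","stub_pin"):
        for r in models.landmark_of(cam,q)[:2]: print(cam,q,np.round(r["point"],1),round(r["confidence"],2),at(cam,r["point"],d))
a=cv2.resize(cv2.imread("pics/top7.png")[170:245,345:425],None,fx=5,fy=5,interpolation=cv2.INTER_CUBIC)
b=cv2.resize(cv2.imread("pics/side7.png")[110:185,235:305],None,fx=5.7,fy=5,interpolation=cv2.INTER_CUBIC)
cv2.imwrite("pics/c9.png",np.hstack([a,b]))
```

```text
pos [ 0.4789 -0.1914  0.2424] heading 11.838966062659509 t 23.05 w 0.05561342048831679 F [-0.0391  0.0779 -0.8286] q [-34.9487  17.9633  78.3712  -0.003   83.8333 -46.7873]
side lock_pin [268.4 148. ] 0.44 [ 0.6006 -0.1738  0.0751]
side leaf_press [272.6 152.4] 0.73 [ 0.5877 -0.1611  0.0715]
side stub_pin [290.  296.9] 0.61 [0.4903 0.2832 0.0691]
top lock_pin [399.  195.8] 0.69 [ 0.5993 -0.1753  0.0717]
top leaf_press [384.1 197.6] 0.78 [ 0.5937 -0.1435  0.0679]
top stub_pin [189.1 233.9] 0.44 [0.4784 0.2717 0.0922]
```

View pics/c9.png

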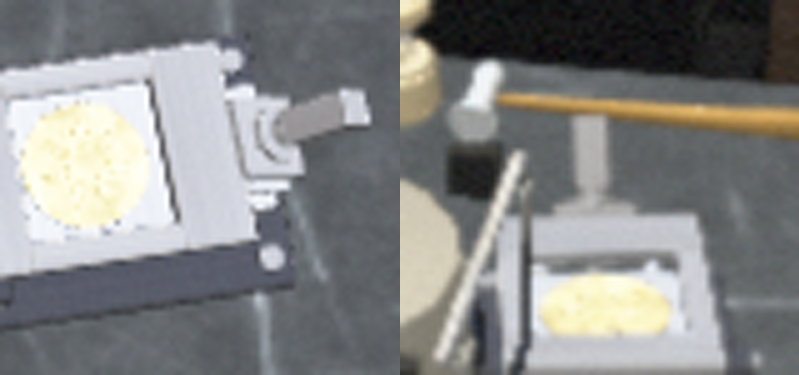

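Run:
```python
from h import *
d=np.load("top7.npy")
for X,Y in[(355,107),(300,120),(275,125),(262,130)]: print(at("top",(345+X/5-.4,170+Y/5-.4),d))
E=np.array([.5985,-.175,.064]);u=np.array([.107,-.489,.866])
for t in(.046,.049): print(t,E+t*u,pix("top",E+t*u),pix("side",E+t*u))
```

```text
[ 0.6051 -0.2022  0.1008]
[ 0.6016 -0.1833  0.0858]
[ 0.6018 -0.1762  0.0729]
[ 0.5999 -0.1714  0.0699]
0.046 [ 0.6034 -0.1975  0.1038] [413.8549 191.2707] [268.8914 133.4392]
0.049 [ 0.6037 -0.199   0.1064] [414.9486 190.8847] [268.8705 132.2579]
```

```bash
python3 -c "
from rig import close_job
print(close_job())"
```

```text
the job is handed in; nothing more can be done
None
```

The leaf is shut, the slim pin is released in the sloping eye and lug with its collar on the leaf as far as the last pictures show, the stubby pin is still in the stand, and I handed the job in at about 23 s; no verdict came back.

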